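Change over the carrier gas line

ROBOT

A 6-joint arm with a two-finger parallel gripper is mounted at the origin on the work surface. World frame = base frame: x ahead of the robot, y to its left, z up, the work surface at z = 0. Lengths are in m, angles in rad, forces in N, time in s.
With the tool pointing down it reaches from about 0.375 to 0.925 m from the base axis. Payload 5.7 kg.
Tool frame: the origin (TCP) lies on the front face of the gripper's body, between the roots of the fingers; the fingertips stand env.finger_overhang ahead of it and the grasp point (between the pads) lies 61 mm ahead of it (env.finger_overhang is the distance from the TCP to the fingertips, in m); y points along the fingers, x is the direction in which the jaws open and shut, and the axes are right-handed (so a half turn about y gives the same grasp; the last joint's range is limited). The gripper opens to 88 mm and grips with 3 to 60 N. Pads are 20 mm wide; open, the fingers measure 115 mm over their backs; the gripper's body (75 mm by 178 mm) begins 61 mm behind the grasp point.
Start: joints at [-1.292, 0.359, 1.51, -0, 1.272, -0.115], TCP at [0.23, -0.554, 0.303] pointing down, gripper open.
Joint ranges: [-2.97, 2.97], [-1.01, 2.36], [0.21, 2.38], [-0.96, 4.11], [0.2, 2.71], [-2.98, 2.98]. Speed limits (rad/s): [2.39, 2.39, 3.14, 3.14, 3.14, 3.14].

INTERFACE

Orientations are given as a 3x3 rotation matrix whose columns are the frame's x, y, z axes.
In Python, from plant import telemetry, imaging, workorder, env gives the robot as it stands.
- The arm moves only by the shell command python3 -m jog 'ROWS' [FORCE]. ROWS is text: rows parted by semicolons, each of 7 numbers parted by spaces: the shift along the tool's x, y, z in mm, then the turn, a rotation vector about the tool's x, y, z in degrees, then the closure in counts, from 0 (fully open) to 255 (shut). In form: x y z rx ry rz grip; .... A call has 1 to 12 rows; each row shifts and turns the commanded pose from where the row before left it, along the tool's axes as they then stand; what a row does not reach is not made up. A row lasts 1/8 s, in which the tool goes at most 62.5 mm and 10.7 degrees, less where a joint would pass 70% of its speed; a pose out of reach is approached as far as the arm can. A call is refused whole if a number of a shift passes 62.5 or a number of a turn 10.7, either way. A call with a gripper value outside its range is refused whole. The fingers move at their own pace and stop on an object; FORCE is the grip in N (left out, the last holds). Time passes only in rows, so rows that do not move let the fingers close. It gives the time, the measured TCP pose, the force and the opening at its end, in the units of the state.
- telemetry.read_state(): the state, without advancing time (a new reading comes with each control period).
- imaging.grab_frame(name): name is "scene" or "side" or "wrist"; returns (picture, depth): 480x640x3 uint8, red, green, blue; 480x640 float32, m along the optical axis (not along the pixel's ray), 0 where there is no reading.
- imaging.camera_info(name): a dict with "mtx" (3x3 intrinsics, pixels), "origin" and "orientation" of the camera in the world. Camera axes: x right, y up, looking along -z (the intrinsics and any distortion apply to the point x, -y, -z); pixel columns grow to the right and rows downward; lengths in m; the calibration is good to about 2 mm. The wrist camera is an equidistant fisheye: a pixel r from the principal point sees the ray r / f radians off the axis. A picture is of the moment at which its call begins: read the wrist's pose just before it. camera_info takes no time and is no camera call; for the wrist camera it gives the pose at the moment of the call.
- workorder.hand_in(): hands the job in, once; it reports no verdict.
The state is a dict: "time_s": time; "joints": joint angles; "joint_vel": joint speeds; "joint_efforts": joint torques, N m; "ee_pos": TCP position; "orientation": TCP orientation; "ft_force": force on the tool from outside, world axes, zero at the start; "moment": the same for the moment, N m; "gripper_width": finger opening in m.
Only numpy, scipy, OpenCV 4.12 (cv2) and the standard library are available. Lean on these libraries where they do the work, as an engineer would, in place of code of your own. Each camera call takes 0.05 s, during which the arm holds its last target.

TASK

Change the chromatograph over to the green gas line, only pushing with a fingertip: push the red shut-off lever a quarter turn until it is fully closed (square across its pipe), then push the selector's black pointer round until it points straight at the green collar, then push the red lever back until it is fully open (in line with its pipe). Never turn the selector while the shut-off is open, do not pull either handle up on its stem, and leave the vials and everything else on the bench where they stand.

Things in the scene. Friction and masses are not known exactly. Their poses are not given: they have to be found in the camera images.
- selector_axis (a point): On the upright turning axis of the selector's black pointer, 73 mm above the bench (half-way up the pointer). The pointer is a straight level bar with a white stripe, 12 mm wide, reaching 90 mm from the axis; underside 62 mm, top 84 mm above the bench (22 mm free under it); hub radius 17 mm; both flanks free to push on.
- selector_base: The selector: fixed round light-grey housing, 268 mm across, flat top 40 mm above the bench, left or right of the shut-off. Origin under its centre. Four low collars (36 mm across, 14 mm tall; green, blue, yellow, white, in any order) stand on it 112 mm from the axis at bearings -1.45, -0.75, 0.75 and 1.45 rad from its +x axis, which is joint value 0 of the pointer.
- selector_aim (a point): Point on the pointer's line, 112 mm from selector_axis, just beyond the pointer's end: right above a collar's centre when the pointer points straight at it. Moves with the pointer.
- selector (a joint): Angle of the pointer, rad, growing anticlockwise seen from above; 0 is its parked middle position (it starts within 0.3 of it), stops at -1.8 and 1.8. Turns with a stiff friction of 0.2 N m and stays where it is left.
- selector_lift (a joint): How far the pointer has been pulled up on its stem, m: 0 seated (keep it there), 0.02 at most.
- collar_green: The green collar that the pointer must point at: fixed disc 36 mm across with a small steel stub, 14 mm tall in all, origin at the centre of its underside (on the housing's top, 40 mm above the bench).
- shutoff_axis (a point): On the upright turning axis of the red shut-off lever, 69 mm above the bench (half-way up the lever). The lever is a straight level bar, 14 mm wide, reaching 94 mm from the axis; underside 58 mm, top 80 mm above the bench (24 mm free under it); hub radius 16 mm; both flanks free to push on.
- shutoff_base: The shut-off valve: fixed aluminium block 110 x 90 mm, 34 mm tall, with a steel pipe through it the long way, 194 mm from end to end. Origin under its centre; its +x axis lies along the pipe, the way the open lever points; the closed lever points along its +y axis.
- shutoff_tip (a point): Centre of the outer end of the red lever, 94 mm from shutoff_axis, half-way up. Moves with the lever.
- shutoff (a joint): Angle of the red lever, rad, growing anticlockwise seen from above: 0 is fully open, in line with the pipe (it starts there, within 0.05); 1.571 is fully closed, square across the pipe. Stops at both. Turns with a stiff friction of 0.2 N m and stays where it is left.
- shutoff_lift (a joint): How far the red lever has been pulled up on its stem, m: 0 seated (keep it there), 0.02 at most.
- vial_a: Loose amber vial with a crimp cap, 22 mm across, 48 mm tall, standing on the selector housing behind the pointer, 95 to 110 mm from its axis. Origin under its centre. Leave alone.
- vial_b: Loose amber vial, as vial_a, standing on the bench 106 to 121 mm from the shut-off's axis, on the side away from its lever. Origin under its centre. Leave alone.
- solvent: Loose amber bottle, 72 mm across, 150 mm tall, at the left. Origin under its centre. Leave alone.
- beaker: Loose glass beaker, 68 mm across, 85 mm tall, at the right. Origin under its centre. Leave alone.
- wrench: Loose wrench, 160 mm long, lying at the far side. Leave alone.
- screwdriver: Loose screwdriver, 180 mm long, lying at the left. Leave alone.

How it is judged:
By the outcome, as a careful person would: the job done as asked, in the order asked, and still so for the second after the job is handed in, with the robot touching nothing.
It also fails if it takes over 72 s, if anything falls off the work surface, if the arm or the gripper's body presses on something with over 40 N, if the wrist force passes 120 N, or if a joint passes its speed limit or range.

## Working session

There is one attempt and no reset: what is moved stays moved. The work goes in short steps, Python scripts to look and compute and a shell command to move; the robot and the scene stay as the last step left them, time stands still between calls to the robot, and variables do not carry over. Pictures are saved under pics/ and viewed, and the job is handed in when it is done.

```bash
ls; mkdir -p pics; python3 - <<'E'
from plant import telemetry, imaging, workorder, env
import cv2,numpy as np
print(telemetry.read_state()); print(env.finger_overhang)
for n in ("scene","side"):
    p,d=imaging.grab_frame(n); cv2.imwrite(f"pics/{n}0.png",p[:,:,::-1]); np.savez(f"{n}0.npz",p=p,d=d)
    i=imaging.camera_info(n);print(n,i)
    np.savez(f"{n}0_cam.npz",K=i["mtx"],o=i["origin"],R=i["orientation"])
E
```

```text
pics
{'time_s': 0.0, 'joints': array([-1.29214337e+00,  3.59494460e-01,  1.51139932e+00, -1.54173812e-05,
        1.27249335e+00, -1.15126595e-01]), 'joint_vel': array([-0.00070934, -0.00097781,  0.00190696, -0.00049684,  0.00025602,
       -0.00170502]), 'joint_efforts': array([-2.05280230e-03, -5.15378308e+01, -2.70721650e+01,  6.75545214e-02,
        3.49092577e-02, -1.30678632e-04]), 'ee_pos': array([ 0.23003633, -0.55357774,  0.30182834]), 'orientation': array([[ 3.83685175e-01, -5.07758036e-04,  9.23463821e-01],
       [-9.23462237e-01,  1.72120374e-03,  3.83685463e-01],
       [-1.78428876e-03, -9.99998390e-01,  1.91504987e-04]]), 'ft_force': array([ 0.09000659, -0.59338467,  0.24532819]), 'moment': array([ 0.05709939, -0.01648277, -0.03052346]), 'gripper_width': 0.08768258795229802}
0.08
scene {'mtx': array([[574.47299878,   0.        , 318.44216432],
       [  0.        , 574.47299878, 245.72513666],
       [  0.        ,   0.        ,   1.        ]]), 'origin': array([1.48097935, 0.69580158, 0.8679693 ]), 'orientation': array([[-0.60882332, -0.45561469,  0.64942237],
       [ 0.79322934, -0.3382597 ,  0.50632754],
       [-0.01101684,  0.8234049 ,  0.56734734]])}
side {'mtx': array([[435.40827275,   0.        , 311.00621856],
       [  0.        , 435.40827275, 239.75183996],
       [  0.        ,   0.        ,   1.        ]]), 'origin': array([0.10128795, 0.60889519, 0.73014212]), 'orientation': array([[-0.78518823,  0.39413663, -0.47763559],
       [-0.6191387 , -0.48456388,  0.61795236],
       [ 0.0121127 ,  0.7809316 ,  0.6244991 ]])}
```

View pictures.

View pics/scene0.png

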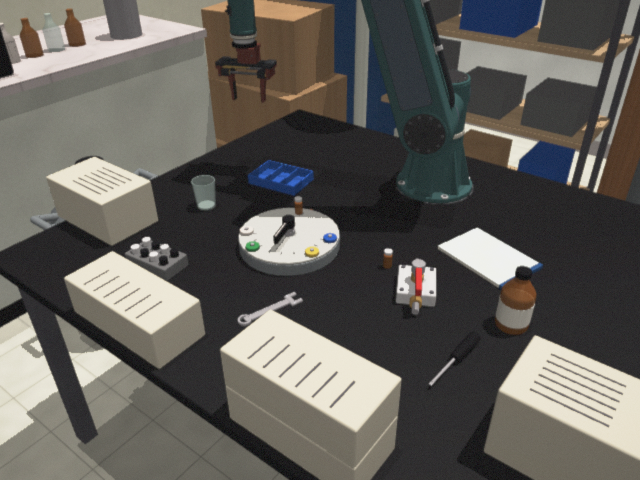

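View pics/side0.png

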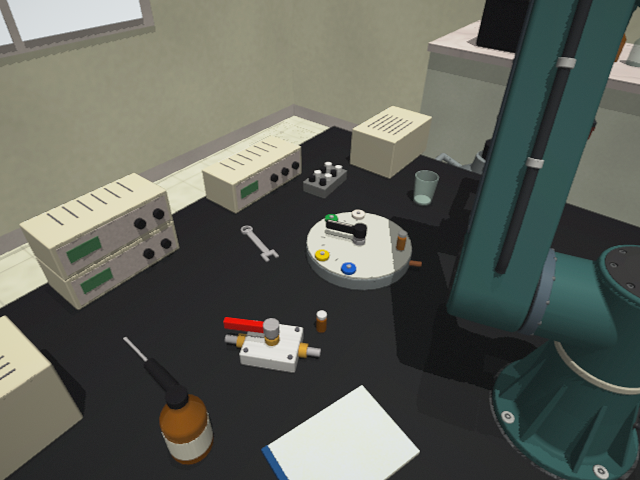

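The scene view shows the selector housing around (289,240): white collar at (247,230), green (252,246), yellow (312,251), blue (330,238). The red lever is at (418,280). In the side view the green collar is at (331,218), partly behind the pointer, and the red lever at (245,325). Next I measure these.

```bash
cat > h.py <<'E'
import numpy as np,cv2
def load(n,k=0):
    a=np.load(f"{n}{k}.npz");c=np.load(f"{n}0_cam.npz");return a["p"],a["d"],c
def ray(c,u,v):
    K=c["K"];d=np.array([(u-K[0,2])/K[0,0],-(v-K[1,2])/K[1,1],-1.]);return c["R"]@d
def onz(c,u,v,z):
    d=ray(c,u,v);o=c["o"];return o+d*(z-o[2])/d[2]
def pts(c,d,m):
    v,u=np.nonzero(m&(d>0));K=c["K"];z=d[v,u]
    q=np.stack([(u-K[0,2])/K[0,0]*z,-(v-K[1,2])/K[1,1]*z,-z],1);return q@c["R"].T+c["o"]
def masks(p):
    h=cv2.cvtColor(p,cv2.COLOR_RGB2HSV).astype(int);H,S,V=h[...,0],h[...,1],h[...,2]
    return dict(green=(H>45)&(H<80)&(S>120)&(V>60),yellow=(H>22)&(H<33)&(S>150)&(V>100),blue=(H>108)&(H<128)&(S>150)&(V>80),red=((H<5)|(H>175))&(S>180)&(V>100))
E
python3 - <<'E'
from h import *
np.set_printoptions(precision=4,suppress=True)
for n in("scene","side"):
    p,d,c=load(n)
    P=pts(c,d,np.ones(d.shape,bool)); 
    for k,m in masks(p).items():
        N,L,st,ce=cv2.connectedComponentsWithStats(m.astype(np.uint8))
        for i in range(1,N):
            if st[i,4]<15: continue
            q=pts(c,d,L==i); md=np.median(q,0)
            if abs(md[1])>.8 or md[2]>.12: continue
            print(n,k,st[i],ce[i],md,"z",q[:,2].min(),q[:,2].max())
    if 1:
        v,u=np.nonzero(d>0);q=P
        s=(abs(q[:,2]-.04)<.004)&(p[v,u].min(1)>110)
        q2=q[s]; 
        print(n,"top40",len(q2),np.median(q2,0),q2.min(0),q2.max(0))
    # hull enlargements
    x0,y0,w,h={"scene":(220,170,240,160),"side":(200,180,240,200)}[n]
    cv2.imwrite(f"pics/{n}0z.png",cv2.resize(p[y0:y0+h,x0:x0+w,::-1],None,fx=3,fy=3,interpolation=cv2.INTER_CUBIC))
E
```

```text
scene green [247 243  12   8  60] [252.2667 246.7833] [ 0.6478 -0.1647  0.0493] z 0.04115258173998915 0.05434161446688768
scene yellow [306 249  12   7  56] [311.5357 252.2679] [ 0.5783 -0.0298  0.0497] z 0.044011354130303326 0.05380718623179903
scene blue [ 519  142   55   41 1410] [547.5801 161.534 ] [-1.1963  0.0289 -0.3814] z -0.5640126238679503 -0.36263329633565655
scene blue [ 248  160   65   35 1427] [280.623  176.7183] [ 0.2657 -0.401   0.0148] z -0.001995644104742622 0.03402444526685089
scene blue [324 235  12   7  64] [329.4219 238.1562] [ 0.501  -0.032   0.0493] z 0.04186153502734191 0.05342597838003349
scene red [416 269   6  26 120] [418.0583 280.275 ] [0.5539 0.2521 0.0797] z 0.06254207667280898 0.08388155062426805
scene top40 4278 [ 0.5329 -0.135   0.0399] [-2.257 -2.118  0.036] [1.0283 0.4845 0.044 ]
side green [325 214  13   7  52] [331.1731 216.9423] [ 0.6402 -0.1752  0.0502] z -0.0013298979460374394 0.08412266627733689
side yellow [315 250  14  11 110] [321.6545 255.3091] [ 0.5639 -0.0327  0.0493] z 0.041070463292383064 0.05334808221106724
side blue [345 263  10   7  21] [348.9048 265.381 ] [ 0.4908 -0.0452  0.0501] z 0.046978389175663215 0.05351211145682877
side red [223 317  40  16 449] [242.9755 324.3274] [0.5431 0.2482 0.077 ] z -0.00210567902238179 0.08360688323186882
side top40 5273 [ 0.5282 -0.1341  0.0403] [ 0.1812 -2.1338  0.036 ] [2.4342 0.4816 0.044 ]
```

View pics/scene0z.png

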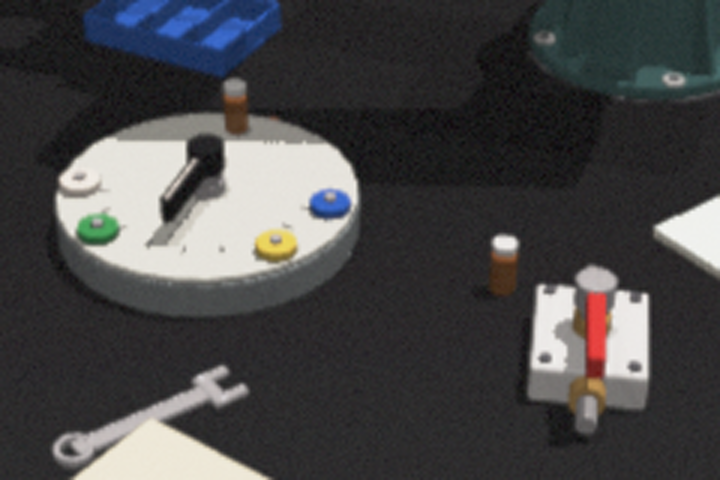

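View pics/side0z.png

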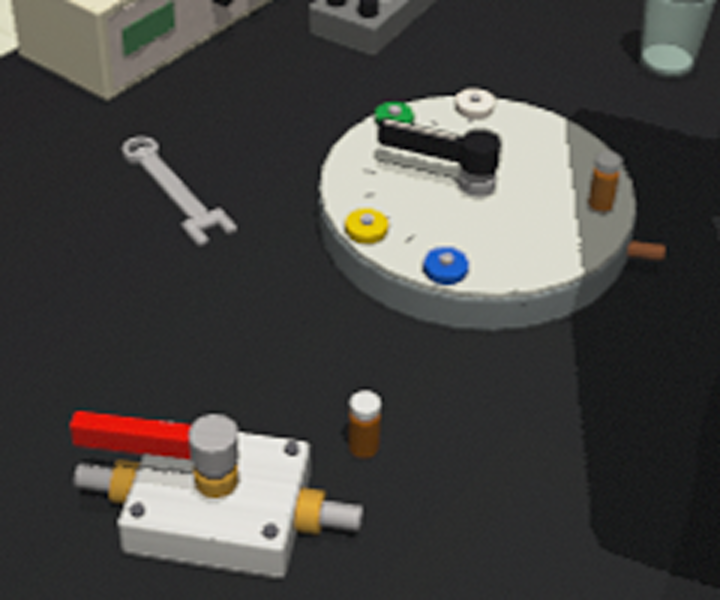

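```bash
python3 - <<'E'
from h import *
from scipy.optimize import least_squares
np.set_printoptions(precision=4,suppress=True)
for n in("scene","side"):
    p,d,c=load(n)
    M=masks(p)
    cols={}
    for k in("green","yellow","blue","red"):
        N,L,st,ce=cv2.connectedComponentsWithStats(M[k].astype(np.uint8))
        for i in range(1,N):
            if st[i,4]<15 : continue
            md=np.median(pts(c,d,L==i),0)
            if abs(md[1])>.3 or md[0]<.4 or md[2]<0.02: continue
            hull=cv2.convexHull(np.argwhere(L==i)[:,::-1].astype(np.int32))[:,0]
            x,y,w,h=cv2.boundingRect(hull)
            cols[k]=onz(c,x+w/2-.5,y+h/2-.5,.047); print(n,k,"bbox centre@z47",cols[k])
    # housing top: grey bright, within ROI; hull
    lo=p.min(2).astype(int);sat=p.max(2).astype(int)-lo
    x0,y0,w,h={"scene":(230,195,120,85),"side":(295,205,125,95)}[n]
    m=np.zeros(d.shape,bool);m[y0:y0+h,x0:x0+w]=True
    v,u=np.nonzero(d>=0)
    Z=np.full(d.shape,-1.);K=c["K"];
    vv,uu=np.indices(d.shape);q=np.stack([(uu-K[0,2])/K[0,0]*d,-(vv-K[1,2])/K[1,1]*d,-d],-1)@c["R"].T+c["o"]
    m&=(abs(q[...,2]-.04)<.004)
    m=cv2.morphologyEx(m.astype(np.uint8),cv2.MORPH_OPEN,np.ones((2,2)))
    hull=cv2.convexHull(np.argwhere(m>0)[:,::-1].astype(np.int32))[:,0]
    W=np.array([onz(c,a,b,.04) for a,b in hull])
    r=least_squares(lambda s:np.hypot(W[:,0]-s[0],W[:,1]-s[1])-s[2],[.53,-.12,.134],loss="soft_l1",f_scale=.002)
    print(n,"housing",r.x,np.sqrt(np.mean(r.fun**2)))
    for k in cols:
        if k!="red": e=cols[k][:2]-r.x[:2];print(k,np.hypot(*e),np.arctan2(e[1],e[0]))
    # depth averages
    for nm,z,ro in(("ptr top",.084,(.43,.68,-.25,0)),("lever top",.080,(.4,.7,.15,.35))):
        s=(abs(q[...,2]-z)<.0035)&(q[...,0]>ro[0])&(q[...,0]<ro[1])&(q[...,1]>ro[2])&(q[...,1]<ro[3])
        if nm=="lever top": s&=M["red"]
        if nm=="ptr top": s&=True
        w=np.array([onz(c,b,a,z)[:2] for a,b in np.argwhere(s)])
        if len(w)<8: continue
        mu=w.mean(0);U,S,V=np.linalg.svd(w-mu);dr=V[0]
        t=(w-mu)@dr
        print(n,nm,len(w),mu,"ang",np.arctan2(dr[1],dr[0]),"ends",mu+dr*t.min(),mu+dr*t.max(), "w",np.ptp((w-mu)@V[1]))
    for nm,ro in(("block top34",(.4,.7,.15,.35)),):
        s=(abs(q[...,2]-.034)<.004)&(lo>140)&(q[...,0]>ro[0])&(q[...,0]<ro[1])&(q[...,1]>ro[2])&(q[...,1]<ro[3])
        w=np.array([onz(c,b,a,.034)[:2] for a,b in np.argwhere(s)]).astype(np.float32)
        print(n,nm,cv2.minAreaRect(w))
E
```

```text
scene green bbox centre@z47 [ 0.643  -0.1682  0.047 ]
scene yellow bbox centre@z47 [ 0.5733 -0.034   0.047 ]
scene blue bbox centre@z47 [ 0.4966 -0.0354  0.047 ]
scene red bbox centre@z47 [0.519  0.2366 0.047 ]
scene housing [ 0.5365 -0.1354  0.1319] 0.000985562731105475
green 0.11143938367639815 -0.2989949981549839
yellow 0.10782725606058162 1.2231885833209664
blue 0.10770747886674482 1.9508900225387966
scene ptr top 155 [ 0.5539 -0.1356] ang 0.3744551148568463 ends [ 0.4302 -0.1842] [ 0.6205 -0.1094] w 0.03619038385107304
scene lever top 104 [0.5495 0.2494] ang 0.5134928142063983 ends [0.5174 0.2313] [0.5844 0.2691] w 0.011098022877576962
scene block top34 ((0.5016714930534363, 0.2220691740512848), (0.11179390549659729, 0.08683432638645172), 28.033296585083008)
side green bbox centre@z47 [ 0.6427 -0.178   0.047 ]
side yellow bbox centre@z47 [ 0.5678 -0.0369  0.047 ]
side blue bbox centre@z47 [ 0.493  -0.0467  0.047 ]
side red bbox centre@z47 [0.5616 0.2348 0.047 ]
side housing [ 0.5258 -0.1422  0.1318] 0.0009634898013909166
green 0.12234228481888648 -0.29731131312216963
yellow 0.11336856597411221 1.1911321876737042
blue 0.10091815297729434 1.901390409629903
side ptr top 185 [ 0.5462 -0.1391] ang -2.777590756876779 ends [ 0.6119 -0.1141] [ 0.4275 -0.1843] w 0.042483955923934745
side lever top 236 [0.5435 0.2474] ang -2.625616908309879 ends [0.5764 0.266 ] [0.5094 0.228 ] w 0.01634041389680076
side block top34 ((0.4953365623950958, 0.22019754350185394), (0.10810979455709457, 0.08994150161743164), 27.99835968017578)
```

The two fixed views disagree by 6 to 10 mm in the horizontal (housing centre (0.537,-0.135) against (0.526,-0.142)). That is more than the stated 2 mm, so I'll check with the wrist camera from above both valves.

```bash
python3 -m jog '-39 -9 42 0 0 0 255;-39 -9 42 0 0 0 255;-39 -9 42 0 0 0 255;-39 -9 42 0 0 0 255;-39 -9 42 0 0 0 255;-39 -9 42 0 0 0 255;-39 -9 42 0 0 0 255;-39 -9 42 0 0 0 255;-39 -9 42 0 0 0 255;-39 -9 42 0 0 0 255;-39 -9 42 0 0 0 255;0 0 0 0 0 0 255' 20
python3 - <<'E'
from plant import telemetry, imaging
import cv2,numpy as np
i=imaging.camera_info("wrist")
p,d=imaging.grab_frame("wrist"); cv2.imwrite("pics/wrist1.png",p[:,:,::-1]); np.savez("wrist1.npz",p=p,d=d)
print(i, telemetry.read_state()["ee_pos"]);np.savez("wrist1_cam.npz",K=i["mtx"],o=i["origin"],R=i["orientation"])
E
```

```text
time_s: 1.6
ee_pos: [0.4934, 0.0225, 0.402]
orientation: [[0.389, 0.001, 0.921], [-0.921, 0.001, 0.389], [-0.0, -1.0, 0.001]]
ft_force: [-0.0, -0.7, -0.1]
gripper_width: 0.0006
{'mtx': array([[371.64829954,   0.        , 321.80552897],
       [  0.        , 371.64829954, 236.82212169],
       [  0.        ,   0.        ,   1.        ]]), 'origin': array([0.55899131, 0.04922754, 0.4836867 ]), 'orientation': array([[ 3.88717230e-01,  8.89608062e-01,  2.39784090e-01],
       [-9.21356941e-01,  3.75477810e-01,  1.00587285e-01],
       [-5.50345191e-04, -2.60026747e-01,  9.65601257e-01]])} [0.4923921  0.02073622 0.40140886]
```

View pics/wrist1.png

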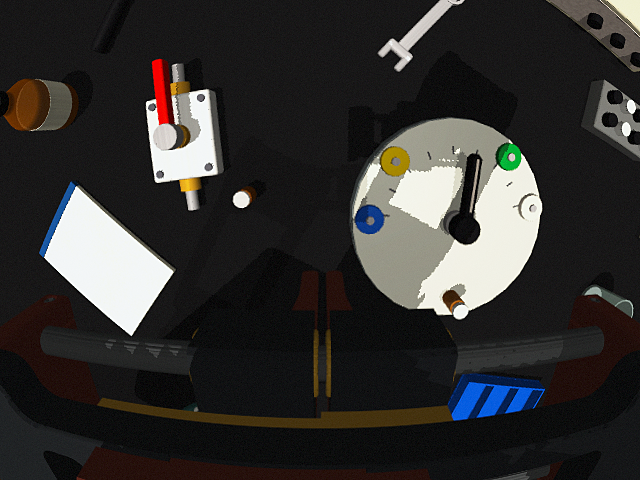

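The wrist view shows everything clearly: lever from knob (168,137) to tip (158,62), pointer from hub (464,228) to tip (474,157), green collar (510,157). I'll cast these rays.

```bash
cat >> h.py <<'E'
def wray(c,u,v):
    K=c["K"];x=(u-K[0,2])/K[0,0];y=(v-K[1,2])/K[1,1];r=np.hypot(x,y)
    s=np.sin(r)/r if r>1e-9 else 1.
    return c["R"]@np.array([x*s,-y*s,-np.cos(r)])
def wonz(c,u,v,z):
    d=wray(c,u,v);o=c["o"];return (o+d*(z-o[2])/d[2])[:2]
def loadw(k):
    a=np.load(f"wrist{k}.npz");c=np.load(f"wrist{k}_cam.npz");return a["p"],a["d"],c
E
python3 - <<'E'
from h import *
from scipy.optimize import least_squares
np.set_printoptions(precision=4,suppress=True)
p,d,c=loadw(1)
M=masks(p);cen={}
for k in("green","yellow","blue","red"):
    m=cv2.morphologyEx(M[k].astype(np.uint8),cv2.MORPH_CLOSE,np.ones((5,5)))
    N,L,st,ce=cv2.connectedComponentsWithStats(m)
    for i in range(1,N):
        if st[i,4]<80 or ce[i][1]>300: continue
        print(k,st[i],ce[i])
        if k=="red":
            w=np.array([wonz(c,b,a,.08) for a,b in np.argwhere((L==i))]);mu=w.mean(0);V=np.linalg.svd(w-mu)[2];t=(w-mu)@V[0]
            print("lever",mu,"ang",np.arctan2(*V[0][::-1]),mu+V[0]*t.min(),mu+V[0]*t.max(),np.ptp((w-mu)@V[1]))
        else:
            w=np.array([wonz(c,b,a,.05) for a,b in np.argwhere(L==i)]);cen[k]=w.mean(0);print(k,cen[k],"area dia",np.ptp(w,0))
# housing rim: bright, not black; depth
h=cv2.cvtColor(p,cv2.COLOR_RGB2HSV)
m=((h[...,2]>95)&(h[...,1]<60));m[:,:345]=0;m[:100]=0;m[320:]=0;m[:,545:]=0
m=cv2.morphologyEx(m.astype(np.uint8),cv2.MORPH_OPEN,np.ones((5,5)))
N,L,st,ce=cv2.connectedComponentsWithStats(m);i=1+np.argmax(st[1:,4])
hull=cv2.convexHull(np.argwhere(L==i)[:,::-1].astype(np.int32))[:,0]
W=np.array([wonz(c,a,b,.04) for a,b in hull])
r=least_squares(lambda s:np.hypot(W[:,0]-s[0],W[:,1]-s[1])-s[2],[.53,-.12,.134],loss="soft_l1",f_scale=.002)
print("housing",r.x,np.sqrt(np.mean(r.fun**2)))
for k,e in cen.items():e=e-r.x[:2];print(k,np.hypot(*e),np.arctan2(e[1],e[0]))
print("white",wonz(c,528,208,.05))
A=wonz(c,464,228,.09);T=wonz(c,474.5,157,.084);print("hub",A,"tip",T)
# block top
m=((h[...,2]>150)&(h[...,1]<50));m[:,230:]=0;m[200:]=0;m[:,:140]=0
w=np.array([wonz(c,b,a,.034) for a,b in np.argwhere(m)]).astype(np.float32);print(cv2.minAreaRect(w))
for s in((152,105),(201,98),(209,167),(160,176)):print(wonz(c,*s,.036))
print("knob",wonz(c,168,137,.1),"vialb",wonz(c,239,202,0.0))
for y,x in((230,440),(165,380),(137,168),(80,160),(228,464),(180,470)):
    pass
for u,v in((168,137),(464,226),(460,230),(395,161),(474,180),(160,80)):
    K=c["K"];dd=wray(c,u,v);f=-(c["R"].T@dd)[2];print((u,v),c["o"]+dd*d[v,u]/f)
x=cv2.resize(p[90:330,340:560,::-1],None,fx=2.5,fy=2.5,interpolation=cv2.INTER_CUBIC);cv2.imwrite("pics/w1z.png",x)
E
```

```text
green [498 143  23  27 454] [508.9361 156.4141]
green [ 0.6402 -0.173 ] area dia [0.0349 0.0338]
yellow [381 147  29  29 608] [394.7056 161.    ]
yellow [ 0.5697 -0.0391] area dia [0.0346 0.0345]
blue [356 205  28  29 567] [369.3757 219.3263]
blue [ 0.4935 -0.0402] area dia [0.0343 0.0336]
red [152  59  17  66 688] [159.7994  90.7064]
lever [0.5459 0.2443] ang -2.615673578568631 [0.5795 0.2639] [0.5123 0.2248] 0.01415399910582215
housing [ 0.5324 -0.145   0.1318] 0.0021822412118651705
green 0.11137834732418335 -0.2539596038076477
yellow 0.11230989836262002 1.2329543872980617
blue 0.11185181662774768 1.9261497788786253
white [ 0.5936 -0.2317]
hub [ 0.5343 -0.1379] tip [ 0.6129 -0.1151]
((0.5039998292922974, 0.2204103320837021), (0.17644762992858887, 0.08830755949020386), 28.15664291381836)
[0.5238 0.269 ]
[0.5526 0.2076]
[0.476  0.1661]
[0.4415 0.2257]
knob [0.502  0.2058] vialb [0.4403 0.1199]
(168, 137) [0.4995 0.2127 0.083 ]
(464, 226) [ 0.5362 -0.1375  0.0883]
(460, 230) [ 0.5299 -0.1358  0.0868]
(395, 161) [ 0.5697 -0.0383  0.0551]
(474, 180) [ 0.589  -0.1258  0.0848]
(160, 80) [0.5575 0.2485 0.0807]
```

View pics/w1z.png

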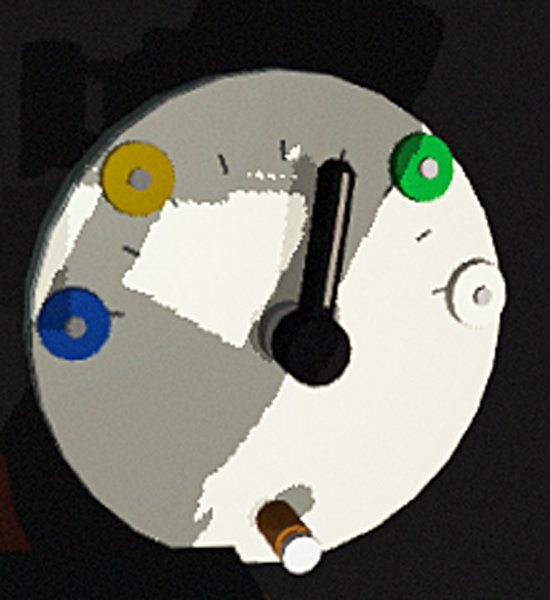

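```bash
python3 - <<'E'
from h import *
from scipy.optimize import least_squares
np.set_printoptions(precision=4,suppress=True)
p,d,c=loadw(1)
C=np.array([[.6402,-.173],[.5697,-.0391],[.4935,-.0402]]);B=np.array([-.75,.75,1.45])
f=lambda s:(C-s[:2]-.112*np.c_[np.cos(B+s[2]),np.sin(B+s[2])]).ravel()
r=least_squares(f,[.53,-.14,.47]);print("axis",r.x,"res",r.fun)
ax=r.x[:2]
# pointer black bar mask
g=p.max(2); m=(g<60);m[:,:455]=0;m[:,485:]=0;m[:150]=0;m[218:]=0
m2=cv2.morphologyEx(m.astype(np.uint8),cv2.MORPH_CLOSE,np.ones((7,7)))
N,L,st,ce=cv2.connectedComponentsWithStats(m2)
for i in range(1,N):
    if st[i,4]<60: continue
    w=np.array([wonz(c,b,a,.078) for a,b in np.argwhere(L==i)]);mu=w.mean(0);V=np.linalg.svd(w-mu)[2];t=(w-mu)@V[0]
    print(st[i],mu,np.arctan2(*V[0][::-1]),mu+V[0]*t.min(),mu+V[0]*t.max(),np.ptp((w-mu)@V[1]), "from axis", np.arctan2(*(mu-ax)[::-1]))
# white stripe
st=(p.min(2)>110);st[:,:466]=0;st[:,482:]=0;st[:155]=0;st[:,:]&=True
# ends of stripe read off zoom: top (345,172)/2.5, bottom (331,262)/2.5
P=[wonz(c,340+345/2.5,90+172/2.5,.084),wonz(c,340+331/2.5,90+262/2.5,.084)];print(P,np.arctan2(*(P[0]-P[1])[::-1]),[np.arctan2(*(q-ax)[::-1]) for q in P])
E
```

```text
axis [ 0.5328 -0.1445  0.4849] res [-0.0007  0.0008  0.     -0.0004  0.0006 -0.0004]
[455 150  27  68 978] [ 0.5805 -0.1274] -2.864627514115356 [ 0.6221 -0.1156] [ 0.5438 -0.1379] 0.023754000587232718 from axis 0.3424261697010472
[array([ 0.613, -0.12 ]), array([ 0.5729, -0.1321])] 0.29427540125690954 [np.float64(0.2958744397747723), np.float64(0.29747212525070343)]
```

```bash
python3 - <<'E'
from h import *
from plant import telemetry
np.set_printoptions(precision=4,suppress=True)
s=telemetry.read_state();print(s["joints"],s["orientation"])
for n in("scene","side"):
    p,d,c=load(n);h=cv2.cvtColor(p,cv2.COLOR_RGB2HSV)
    q=pts(c,d,(h[...,0]<18)&(h[...,1]>120));q=q[(q[:,1]>.28)&(q[:,1]<.6)&(q[:,0]>.3)&(q[:,2]>.02)&(q[:,2]<.16)]
    print(n,len(q),np.percentile(q,[2,50,98],axis=0))
    q=pts(c,d,np.ones(d.shape,bool));q=q[(q[:,1]>.15)&(q[:,1]<.34)&(q[:,0]>.35)&(q[:,0]<.65)&(q[:,2]>.09)&(q[:,2]<.3)];print("above lever",len(q),q.max(0) if len(q) else 0)
E
```

```text
[-0.0981  0.1213  1.5865 -0.0002  1.4344  1.0752] [[ 0.3872 -0.0006  0.922 ]
 [-0.922  -0.0001  0.3872]
 [-0.0001 -1.     -0.0006]]
scene 831 [[0.4691 0.4223 0.0754]
 [0.4963 0.4556 0.1017]
 [0.5115 0.4821 0.1305]]
above lever 0 0
side 1619 [[0.4392 0.4177 0.0758]
 [0.4568 0.4567 0.1038]
 [0.493  0.4799 0.1298]]
above lever 0 0
```

```bash
python3 -m jog '-37 0 40 0 0 0 255;-37 0 40 0 0 0 255;-37 0 40 0 0 0 255;-37 0 41 0 0 0 255;0 0 0 0 -7.2 0 255;0 51 0 0 0 0 255;0 51 0 0 0 0 255;0 51 0 0 0 0 255;0 50 0 0 0 0 255;0 50 0 0 0 0 255;0 0 0 0 0 0 255' 20
python3 - <<'E'
from plant import telemetry, imaging
import cv2,numpy as np
i=imaging.camera_info("wrist")
p,d=imaging.grab_frame("wrist"); cv2.imwrite("pics/wrist2.png",p[:,:,::-1]); np.savez("wrist2.npz",p=p,d=d)
np.savez("wrist2_cam.npz",K=i["mtx"],o=i["origin"],R=i["orientation"])
E
```

```text
time_s: 3.02
ee_pos: [0.581, 0.215, 0.1448]
orientation: [[0.495, -0.01, 0.869], [-0.869, -0.003, 0.495], [-0.002, -1.0, -0.01]]
ft_force: [-0.3, -0.6, 0.0]
gripper_width: -0.0
```

View pics/wrist2.png

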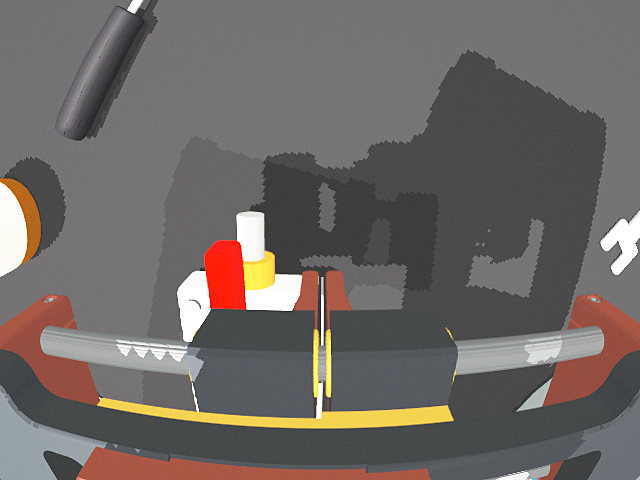

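Fingertips are at (323,275), clear of the red lever (225,275) on its clockwise side. The pose is 43 mm off the lever's line at 71 mm radius, as planned. Now I start pushing.

```bash
python3 -m jog '-13 0 0 0 0 0 255;-12 0 0 0 0 0 255;-6.3 0 1.3 0 -5 0 255;-6.3 0 1.3 0 -5 0 255;-6.3 0 1.3 0 -5 0 255;-6.3 0 1.3 0 -5 0 255;-6.3 0 1.3 0 -5 0 255;-6.3 0 1.3 0 -5 0 255;-6.3 0 1.3 0 -5 0 255;-6.3 0 1.3 0 -5 0 255' 20
cat > look.py <<'E'
import sys
from plant import telemetry, imaging
import cv2,numpy as np
n,k=sys.argv[1:3]
i=imaging.camera_info(n)
p,d=imaging.grab_frame(n); np.savez(f"{n}{k}.npz",p=p,d=d)
np.savez(f"{n}{k}_cam.npz",K=i["mtx"],o=i["origin"],R=i["orientation"])
q=p[:,:,::-1]
if n=="side": q=cv2.resize(q[180:400,180:440],None,fx=2.5,fy=2.5,interpolation=cv2.INTER_CUBIC)
if n=="scene": q=cv2.resize(q[160:340,220:480],None,fx=2.5,fy=2.5,interpolation=cv2.INTER_CUBIC)
cv2.imwrite(f"pics/{n}{k}.png",q)
E
python3 look.py side 3
```

```text
time_s: 4.32
ee_pos: [0.5436, 0.2819, 0.1509]
orientation: [[0.94, 0.005, 0.342], [-0.342, 0.001, 0.94], [0.004, -1.0, 0.003]]
ft_force: [2.8, -1.1, 0.2]
gripper_width: 0.0006
```

View pics/side3.png

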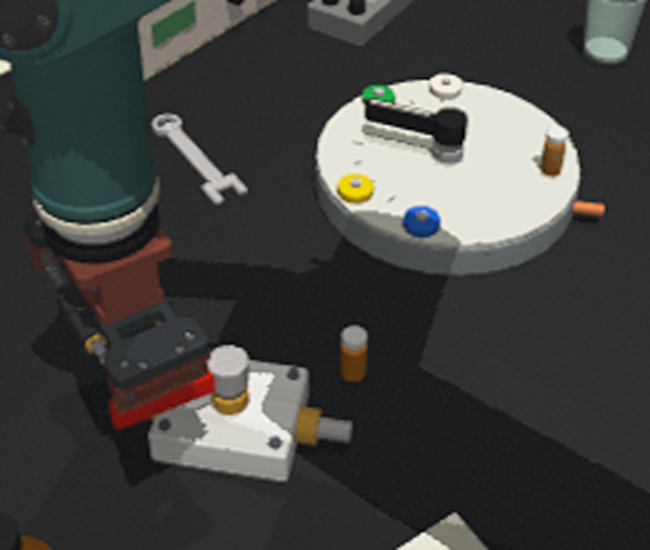

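```bash
python3 -m jog '-6.5 0.4 1 0 -5 0 255;-6.5 0.4 1 0 -5 0 255;-6.5 0.4 1 0 -5 0 255;-6.5 0.4 1 0 -5 0 255;-6.5 0.4 1 0 -5 0 255;-6.5 0.4 1 0 -5 0 255;-6.5 0.4 1 0 -5 0 255;-6.5 0.4 1 0 -5 0 255;-6.5 0 1 0 -5 0 255;-2 0 0 0 -2 0 255;0 0 0 0 0 0 255' 20
python3 look.py side 4
```

```text
time_s: 5.75
ee_pos: [0.4842, 0.2895, 0.1465]
orientation: [[0.893, 0.002, -0.449], [0.449, 0.001, 0.893], [0.003, -1.0, 0.0]]
ft_force: [1.0, 2.1, 1.8]
gripper_width: 0.0005
```

View pics/side4.png

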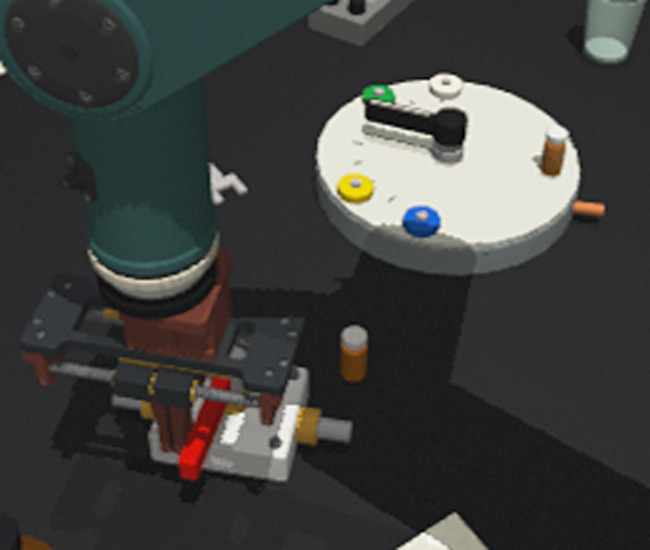

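```bash
python3 -m jog '-2 0 0 0 0 0 255;-2 0 0 0 0 0 255;0 0 0 0 0 0 255' 20; python3 -m jog '-2 0 0 0 0 0 255;0 0 0 0 0 0 255' 20
```

```text
time_s: 6.18
ee_pos: [0.4801, 0.287, 0.1456]
orientation: [[0.893, 0.0, -0.45], [0.45, 0.0, 0.893], [0.001, -1.0, 0.0]]
ft_force: [1.7, 3.8, 1.6]
gripper_width: 0.0005
time_s: 6.42
ee_pos: [0.4795, 0.2866, 0.1458]
orientation: [[0.893, 0.003, -0.45], [0.45, 0.001, 0.893], [0.003, -1.0, 0.0]]
ft_force: [4.8, 5.4, 1.6]
gripper_width: 0.0007
```

```bash
python3 -m jog '-2 0 0 0 0 0 255;0 0 0 0 0 0 255' 20;python3 -m jog '-2 0 0 0 0 0 255;0 0 0 0 0 0 255' 20; python3 look.py scene 5;python3 look.py side 5
```

```text
time_s: 6.68
ee_pos: [0.4788, 0.2862, 0.1461]
orientation: [[0.893, 0.005, -0.45], [0.45, 0.003, 0.893], [0.006, -1.0, -0.0]]
ft_force: [7.4, 5.4, -0.9]
gripper_width: 0.0006
time_s: 6.92
ee_pos: [0.4782, 0.2858, 0.1464]
orientation: [[0.893, 0.008, -0.45], [0.45, 0.004, 0.893], [0.009, -1.0, -0.0]]
ft_force: [8.6, 7.6, -2.6]
gripper_width: 0.0004
```

View pics/scene5.png

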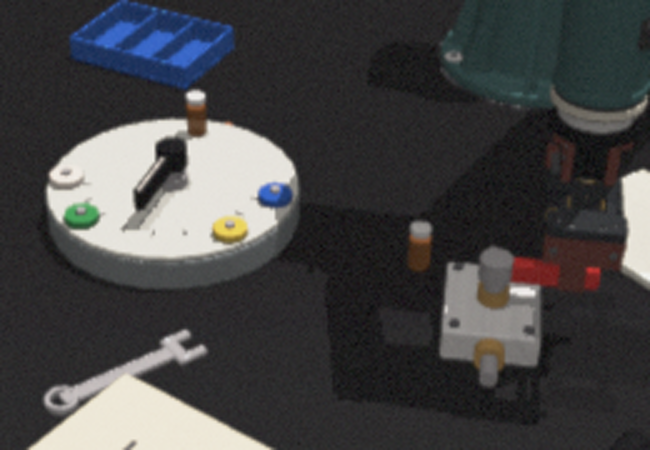

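View pics/side5.png

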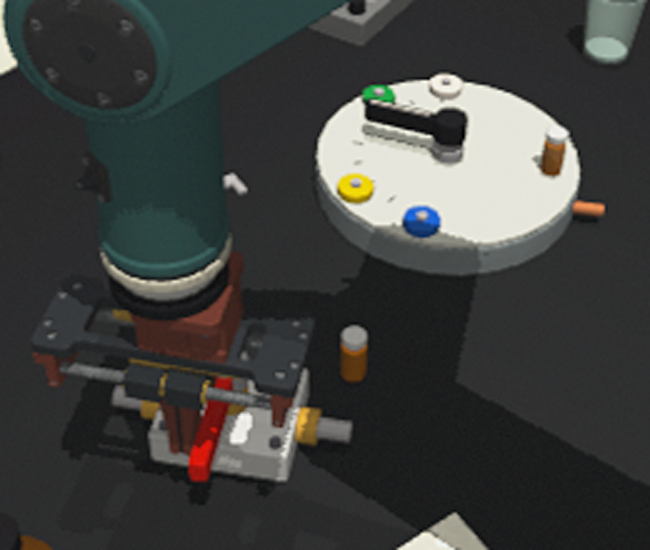

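Force has risen to 11 N with almost no advance, so the lever is on its closed stop. I'll back off, lift, and measure the lever.

```bash
python3 -m jog '15 0 0 0 0 0 255;20 0 0 0 0 0 255;0 -50 0 0 0 0 255;-14 -10 -55 0 0 0 255;-14 0 -55 0 0 0 255;-14 0 -55 0 0 0 255;-14 0 -55 0 0 0 255;-14 0 -55 0 0 0 255;-14 0 -53 0 0 0 255;-14 0 -53 0 0 0 255' 20
python3 -m jog '0 0 0 0 10 0 255;0 0 0 0 10 0 255;0 0 0 0 10 0 255;0 0 0 0 10 0 255;0 0 0 0 10 0 255;0 0 0 0 10 0 255;0 0 0 0 10 0 255;0 0 0 0 10 0 255;0 0 0 0 10 0 255;0 0 0 0 9.7 0 255;0 0 0 0 0 0 255'
python3 look.py wrist 6
python3 look.py side 6
python3 - <<'E'
from h import *
np.set_printoptions(precision=4,suppress=True)
for n in("wrist","side"):
    p,d,c=load(n,6) if n=="side" else loadw(6)
    N,L,st,ce=cv2.connectedComponentsWithStats(masks(p)["red"].astype(np.uint8))
    for i in range(1,N):
        if st[i,4]<150: continue
        pz=(lambda u,v,z:wonz(c,u,v,z)) if n=="wrist" else (lambda u,v,z:onz(c,u,v,z)[:2])
        w=np.array([pz(b,a,.08) for a,b in np.argwhere(L==i)]);mu=w.mean(0);V=np.linalg.svd(w-mu)[2]
        print(n,st[i],mu,np.arctan2(*V[0][::-1]),np.ptp((w-mu)@V[0]),np.ptp((w-mu)@V[1]))
E
```

```text
time_s: 8.28
ee_pos: [0.5884, -0.0861, 0.2044]
orientation: [[0.893, -0.005, -0.45], [0.45, 0.001, 0.893], [-0.004, -1.0, 0.003]]
ft_force: [1.0, 0.8, -0.0]
gripper_width: 0.0004
time_s: 9.65
ee_pos: [0.5885, -0.0842, 0.2045]
orientation: [[0.295, -0.004, 0.956], [-0.956, 0.001, 0.295], [-0.002, -1.0, -0.004]]
ft_force: [-1.1, 0.6, 0.2]
gripper_width: 0.0003
side [255 331  18  41 335] [0.4654 0.2729] 2.083227485338216 0.08861566423799552 0.016418057171952993
```

View pics/wrist6.png

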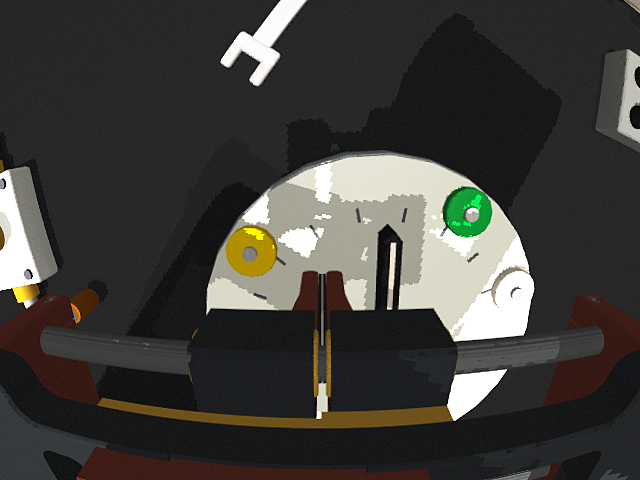

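View pics/side6.png

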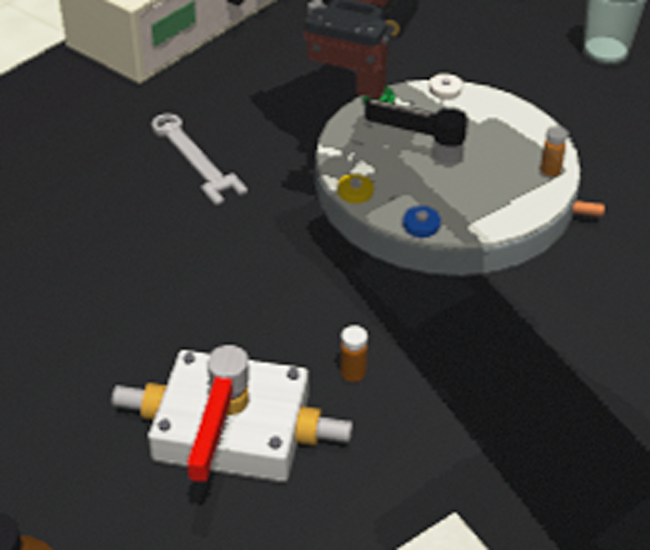

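The side view shows the lever square across the block (2.08 measured, 2.06 expected) and the pointer untouched. In the wrist view the fingertips (323,280) stand beside the pointer (388,265) on its anticlockwise flank. Now I descend and push clockwise.

```bash
python3 -m jog '0 29 0 0 0 0 255;0 29 0 0 0 0 255;0 0 0 0 0 0 255;12 0 0 0 0 0 255;12 0 0 0 0 0 255;6.3 0 1.2 0 5 0 255;6.3 0 1.2 0 5 0 255;6.3 0 1.2 0 5 0 255;6.3 0 1.2 0 5 0 255;6.3 0 1.2 0 5 0 255;0 0 0 0 0 0 255' 20
python3 look.py wrist 7; python3 look.py side 7
```

```text
time_s: 11.12
ee_pos: [0.6075, -0.1387, 0.1485]
orientation: [[-0.138, 0.002, 0.99], [-0.99, -0.0, -0.138], [0.0, -1.0, 0.002]]
ft_force: [0.6, 0.4, 0.4]
gripper_width: 0.0005
```

View pics/wrist7.png

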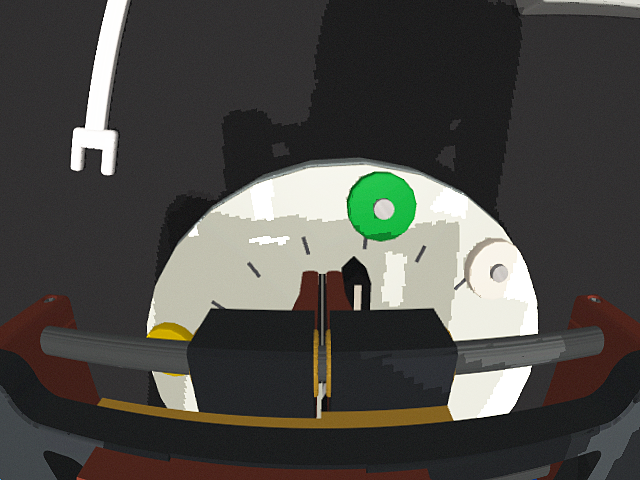

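View pics/side7.png

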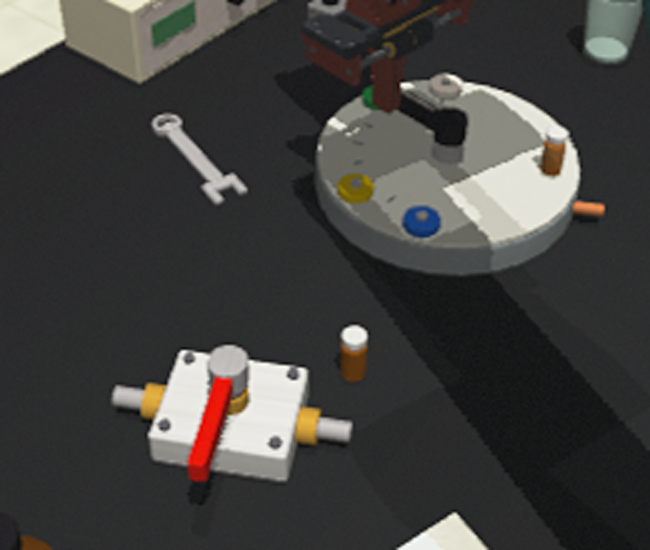

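Pointer tip at (354,258) now lies short of the green collar at (381,206). I'll measure both from this view.

```bash
cat > ang.py <<'E'
import sys
from h import *
np.set_printoptions(precision=4,suppress=True)
k=sys.argv[1];u,v=map(float,sys.argv[2:4]);z=float(sys.argv[4]) if len(sys.argv)>4 else .084
p,d,c=loadw(k);ax=np.array([.5328,-.1445])
N,L,st,ce=cv2.connectedComponentsWithStats(cv2.morphologyEx(masks(p)["green"].astype(np.uint8),cv2.MORPH_CLOSE,np.ones((9,9))))
i=1+np.argmax(st[1:,4]);w=np.array([wonz(c,b,a,.05) for a,b in np.argwhere(L==i)])
G=(w.min(0)+w.max(0))/2
T=wonz(c,u,v,z);e=G-ax;f=T-ax
print("green",G,np.ptp(w,0),np.hypot(*e),np.arctan2(e[1],e[0]),"tip",T,np.hypot(*f),np.arctan2(f[1],f[0]))
E
python3 ang.py 7 354 258 .075; python3 ang.py 7 354 258 .084; python3 ang.py 7 358 288
python3 - <<'E'
import cv2
p=cv2.imread("pics/wrist7.png");cv2.imwrite("pics/w7z.png",cv2.resize(p[150:320,280:440],None,fx=4,fy=3.5,interpolation=cv2.INTER_CUBIC))
E
```

```text
green [ 0.6414 -0.1744] [0.035  0.0345] 0.11265678524834473 -0.26841267831187876 tip [ 0.6251 -0.1564] 0.09304378347372376 -0.12866216291186125
green [ 0.6414 -0.1744] [0.035  0.0345] 0.11265678524834473 -0.26841267831187876 tip [ 0.6281 -0.156 ] 0.09603607908777576 -0.12040825811699783
green [ 0.6414 -0.1744] [0.035  0.0345] 0.11265678524834473 -0.26841267831187876 tip [ 0.6144 -0.1562] 0.08248074229411596 -0.14286765821641348
```

View pics/w7z.png

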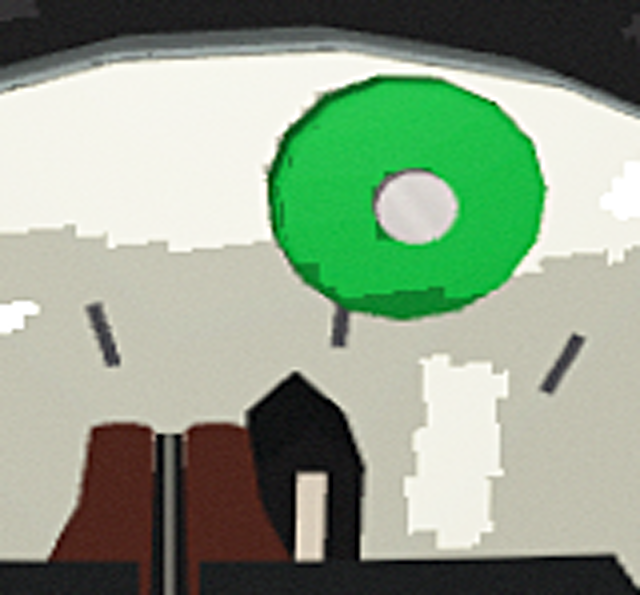

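```bash
python3 -m jog '3.1 0 0.6 0 2.5 0 255;3.1 0 0.6 0 2.5 0 255;2 0 0.4 0 1.6 0 255;0 0 0 0 0 0 255' 20
python3 look.py wrist 8
python3 - <<'E'
import cv2
p=cv2.imread("pics/wrist8.png");cv2.imwrite("pics/w8z.png",cv2.resize(p[150:320,280:440],None,fx=4,fy=3.5,interpolation=cv2.INTER_CUBIC))
E
```

```text
time_s: 11.72
ee_pos: [0.6074, -0.146, 0.1478]
orientation: [[-0.25, 0.001, 0.968], [-0.968, -0.0, -0.25], [-0.0, -1.0, 0.001]]
ft_force: [2.0, 2.3, 0.9]
gripper_width: 0.0006
```

View pics/w8z.png

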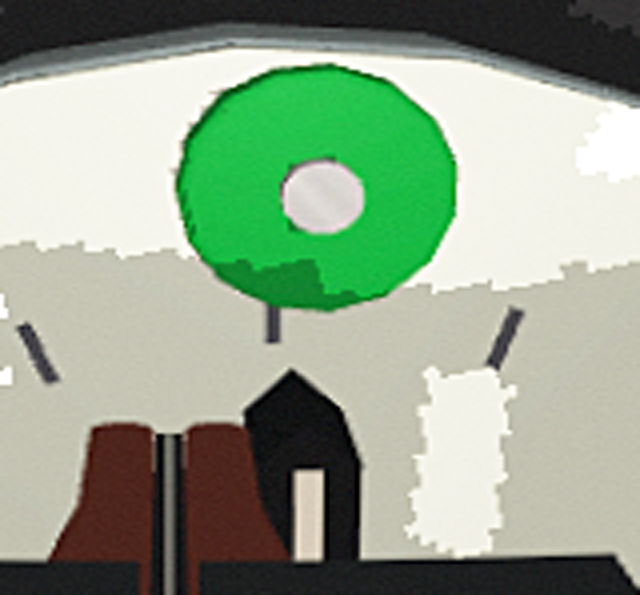

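```bash
python3 ang.py 8 357.2 284.5; python3 ang.py 8 357.2 308;
```

```text
green [ 0.6413 -0.1748] [0.0351 0.0344] 0.11263910366689826 -0.27239420715041057 tip [ 0.6144 -0.1643] 0.08394077011966505 -0.23840611384342042
green [ 0.6413 -0.1748] [0.0351 0.0344] 0.11263910366689826 -0.27239420715041057 tip [ 0.6035 -0.1619] 0.07282195996038279 -0.24144757654525992
```

```bash
python3 -m jog '2 0 0.3 0 1.5 0 255;0 0 0 0 0 0 255' 20
python3 -m jog '-12 0 0 0 0 0 255;-20 0 0 0 0 0 255;0 -45 0 0 0 0 255;0 -45 0 0 0 0 255;0 -30 -20 0 0 0 255;0 -30 -20 0 0 0 255;0 0 0 0 0 0 255' 20
python3 look.py wrist 9
```

```text
time_s: 12.02
ee_pos: [0.6069, -0.1481, 0.1476]
orientation: [[-0.277, 0.001, 0.961], [-0.961, -0.0, -0.277], [-0.0, -1.0, 0.001]]
ft_force: [1.7, 1.1, 1.2]
gripper_width: 0.0006
time_s: 12.9
ee_pos: [0.5771, -0.1049, 0.2997]
orientation: [[-0.275, 0.003, 0.961], [-0.961, -0.001, -0.275], [0.0, -1.0, 0.003]]
ft_force: [0.6, -0.1, -0.6]
gripper_width: 0.0003
```

View pics/wrist9.png

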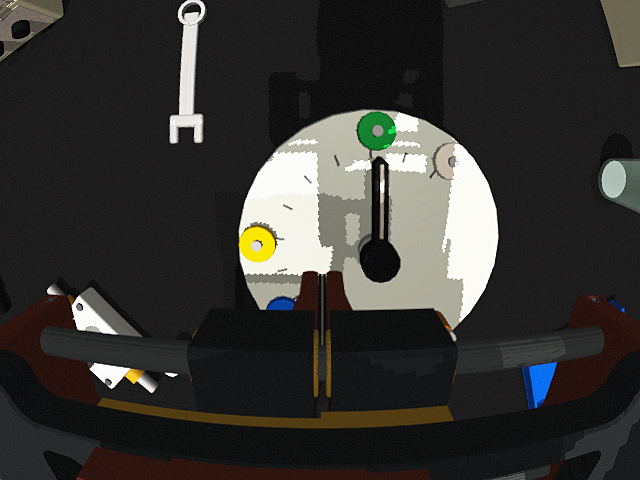

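The whole pointer is in view: hub (380,260), stripe from (381,165) to (379,235), green collar (377,131). I'll measure the angle here.

```bash
cat > sel.py <<'E'
import sys
from h import *
from scipy.optimize import least_squares
np.set_printoptions(precision=4,suppress=True)
k=sys.argv[1];p,d,c=loadw(k);M=masks(p);C={}
for n in("green","yellow"):
    m=cv2.morphologyEx(M[n].astype(np.uint8),cv2.MORPH_CLOSE,np.ones((9,9)))
    N,L,st,ce=cv2.connectedComponentsWithStats(m);i=1+np.argmax(st[1:,4]);w=np.array([wonz(c,b,a,.05) for a,b in np.argwhere(L==i)]);C[n]=(w.min(0)+w.max(0))/2;print(n,ce[i],C[n],np.ptp(w,0))
A=np.array(list(C.values()));B=np.array([-.75,.75])
r=least_squares(lambda s:(A-s[:2]-.112*np.c_[np.cos(B+s[2]),np.sin(B+s[2])]).ravel(),[.53,-.14,.48]);print(r.x,r.fun)
u0,u1,v0,v1=map(int,sys.argv[2:6])
lo=p.min(2).astype(int);m=np.zeros(d.shape,bool);m[v0:v1,u0:u1]=lo[v0:v1,u0:u1]>110
# per-row stripe centre: bright run flanked by dark
pp=[]
for v in range(v0,v1):
    row=p[v,u0:u1].max(1).astype(int);dk=np.nonzero(row<70)[0]
    if len(dk)<2: continue
    seg=np.arange(dk[0],dk[-1]+1);b=[s for s in seg if row[s]>100]
    if 2<=len(b)<=9: pp.append(wonz(c,u0+np.mean(b),v,.084))
pp=np.array(pp)
ax=r.x[:2]
for nm,a in(("this",ax),("first",np.array([.5328,-.1445]))):
    e=C["green"]-a;print(nm,len(pp),"stripe pts bearing",np.median(np.arctan2(*(pp-a).T[::-1])),"green",np.arctan2(e[1],e[0]))
mu=pp.mean(0);V=np.linalg.svd(pp-mu)[2][0];V*=np.sign(V[0]);print("stripe dir",np.arctan2(V[1],V[0]),"len",np.ptp((pp-mu)@V))
# where stripe line passes relative to green
e=C["green"]-mu;print("miss of green by line mm",1e3*(V[0]*e[1]-V[1]*e[0]),"theta-.75",r.x[2]-.75)
E
python3 sel.py 9 366 395 168 232
```

```text
green [376.2535 130.5972] [ 0.6407 -0.1746] [0.0346 0.034 ]
yellow [256.7104 243.7561] [ 0.5705 -0.0401] [0.0349 0.0351]
[ 0.5329 -0.1453  0.4814] [-0.0002  0.0005  0.0002 -0.0005]
this 64 stripe pts bearing -0.25606287179843057 green -0.2652346962010628
first 64 stripe pts bearing -0.2705064566976375 green -0.2717220002248918
stripe dir -0.25370666142127785 len 0.052357250153816065
miss of green by line mm -1.1329988586908628 theta-.75 -0.26859624595671217
```

Measured pointer bearing is -0.255 to -0.270 against green at -0.265 to -0.272, so it is within about 0.01 rad (roughly 1 mm at the collar). Next I cross to the lever's other flank to reopen it.

```bash
python3 -m jog '-44.6 0 -34.7 0 0 0 255;-44.6 0 -34.7 0 0 0 255;-44.6 0 -34.7 0 0 0 255;-44.6 0 -34.7 0 0 0 255;-44.6 0 -34.7 0 0 0 255;-44.6 0 -34.7 0 0 0 255;-44.6 0 -34.7 0 0 0 255;0 0 0 0 0 0 255' 20
python3 -m jog '0 0 0 0 -10.3 0 255;0 0 0 0 -10.3 0 255;0 0 0 0 -10.3 0 255;0 0 0 0 -10.3 0 255;0 0 0 0 -10.3 0 255;0 0 0 0 -10.3 0 255;0 0 0 0 -10.3 0 255;0 0 0 0 -10.3 0 255;0 0 0 0 -10.3 0 255;0 0 0 0 -10.3 0 255;0 0 0 0 -10.3 0 255;0 0 0 0 -10.3 0 255'
python3 -m jog '0 0 0 0 -10.3 0 255;0 0 0 0 0 0 255'
python3 look.py wrist 10
```

```text
time_s: 13.95
ee_pos: [0.428, 0.2642, 0.296]
orientation: [[-0.271, -0.003, 0.963], [-0.963, -0.0, -0.271], [0.001, -1.0, -0.002]]
ft_force: [-0.2, -0.3, 0.3]
gripper_width: 0.0002
time_s: 15.45
ee_pos: [0.4303, 0.26, 0.2963]
orientation: [[0.952, -0.002, -0.307], [0.307, -0.001, 0.952], [-0.002, -1.0, -0.001]]
ft_force: [0.3, 0.4, 0.7]
gripper_width: 0.0003
time_s: 15.7
ee_pos: [0.4302, 0.2601, 0.2964]
orientation: [[0.885, -0.001, -0.465], [0.465, -0.001, 0.885], [-0.002, -1.0, -0.0]]
ft_force: [0.5, 0.2, 0.3]
gripper_width: 0.0004
```

View pics/wrist10.png

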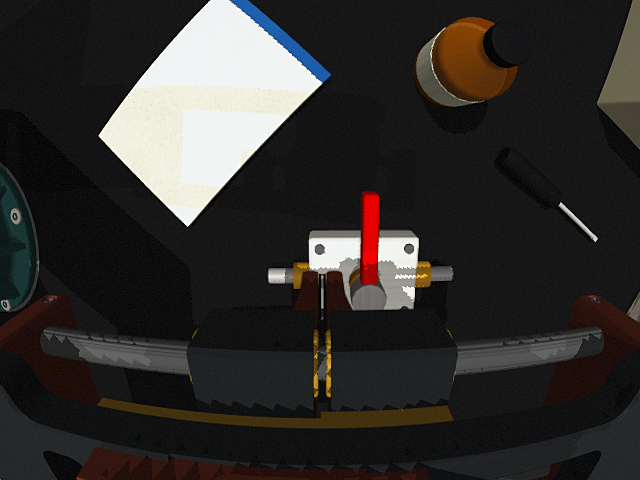

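Wrist view: red lever (370,235) stands square to the pipe, fully closed, with fingertips beside it on its anticlockwise side. First I check its angle, then descend and push it back.

```bash
cat > lev.py <<'E'
import sys
from h import *
np.set_printoptions(precision=4,suppress=True)
p,d,c=loadw(sys.argv[1])
N,L,st,ce=cv2.connectedComponentsWithStats(masks(p)["red"].astype(np.uint8));i=1+np.argmax(st[1:,4])
w=np.array([wonz(c,b,a,.08) for a,b in np.argwhere(L==i)]);mu=w.mean(0);V=np.linalg.svd(w-mu)[2];t=(w-mu)@V[0]
print(st[i],mu,"ang",np.arctan2(*V[0][::-1]),mu+V[0]*t.min(),mu+V[0]*t.max(),np.ptp((w-mu)@V[1]))
E
python3 lev.py 10
python3 -m jog '0 50 0 0 0 0 255;0 50 0 0 0 0 255;0 49 0 0 0 0 255;0 0 0 0 0 0 255;12 0 0 0 0 0 255;12 0 0 0 0 0 255;6.3 0 1.1 0 5 0 255;6.3 0 1.1 0 5 0 255;6.3 0 1.1 0 5 0 255;6.3 0 1.1 0 5 0 255;6.3 0 1.1 0 5 0 255;6.3 0 1.1 0 5 0 255' 20
```

```text
[ 362  192   18   93 1463] [0.4704 0.269 ] ang -1.0732122742096282 [0.4521 0.3027] [0.4905 0.2319] 0.014442206661644925
time_s: 17.25
ee_pos: [0.4858, 0.2888, 0.1502]
orientation: [[0.999, 0.0, 0.041], [-0.041, 0.0, 0.999], [0.0, -1.0, 0.0]]
ft_force: [-4.5, -1.3, 1.9]
gripper_width: 0.0006
```

```bash
python3 -m jog '6.3 0.3 1.1 0 5 0 255;6.3 0.3 1.1 0 5 0 255;6.3 0.3 1.1 0 5 0 255;6.3 0.3 1.1 0 5 0 255;6.3 0.3 1.1 0 5 0 255;6.3 0.3 1.1 0 5 0 255;6.3 0 1.1 0 5 0 255;6.3 0 1.1 0 5 0 255;6.3 0 1.1 0 5 0 255;6.3 0 1.1 0 5 0 255;6.3 0 1.1 0 4.7 0 255;0 0 0 0 0 0 255' 20
python3 look.py side 11
```

```text
time_s: 18.75
ee_pos: [0.5511, 0.269, 0.1483]
orientation: [[0.547, 0.002, 0.837], [-0.837, 0.001, 0.547], [-0.0, -1.0, 0.002]]
ft_force: [-1.2, 1.1, 0.4]
gripper_width: 0.0005
```

View pics/side11.png

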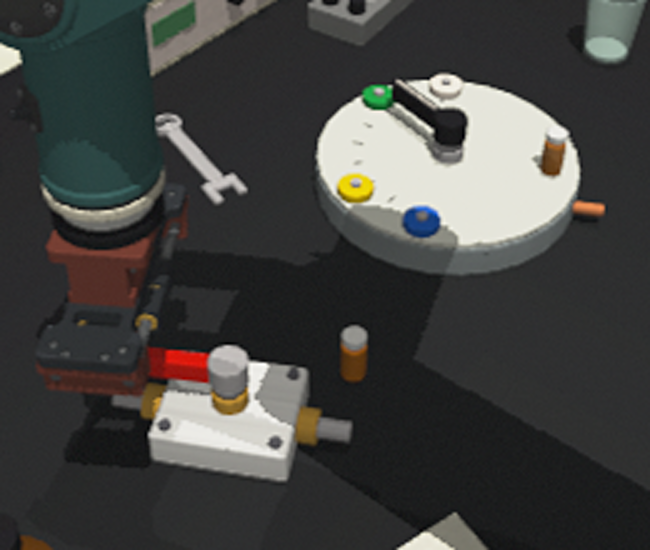

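```bash
python3 -m jog '4 0 0.5 0 3 0 255;3 0 0.3 0 2 0 255;0 0 0 0 0 0 255' 20;python3 -m jog '2 0 0 0 0 0 255;0 0 0 0 0 0 255' 20;python3 -m jog '2 0 0 0 0 0 255;0 0 0 0 0 0 255' 20;python3 -m jog '2 0 0 0 0 0 255;0 0 0 0 0 0 255' 20
python3 - <<'E'
from h import *
from scipy.optimize import least_squares
np.set_printoptions(precision=4,suppress=True)
for n,k in(("side",11),("scene",0)):
    p,d,c=load(n,k);M=masks(p);C=[]
    for kk in("green","yellow","blue"):
        m=cv2.morphologyEx(M[kk].astype(np.uint8),cv2.MORPH_CLOSE,np.ones((3,3)))
        N,L,st,ce=cv2.connectedComponentsWithStats(m)
        for i in range(1,N):
            if st[i,4]<40: continue
            w=np.array([onz(c,b,a,.05)[:2] for a,b in np.argwhere(L==i)]);q=(w.min(0)+w.max(0))/2
            if .45<q[0]<.68 and -.22<q[1]<0: C.append(q);print(n,kk,q,np.ptp(w,0))
    if len(C)==3:
        A=np.array(C);B=np.array([-.75,.75,1.45])
        r=least_squares(lambda s:(A-s[:2]-.112*np.c_[np.cos(B+s[2]),np.sin(B+s[2])]).ravel(),[.53,-.14,.48]);print(r.x,r.x[2]-.75,r.fun)
p,d,c=load("side",11)
cv2.imwrite("pics/s11z.png",cv2.resize(p[200:260,300:400,::-1],None,fx=8,fy=8,interpolation=cv2.INTER_CUBIC))
E
```

```text
time_s: 19.18
ee_pos: [0.5546, 0.2652, 0.1479]
orientation: [[0.472, 0.001, 0.882], [-0.882, 0.004, 0.472], [-0.003, -1.0, 0.003]]
ft_force: [-4.7, 8.6, 3.8]
gripper_width: 0.0006
time_s: 19.42
ee_pos: [0.5551, 0.2644, 0.148]
orientation: [[0.472, 0.0, 0.882], [-0.882, 0.006, 0.472], [-0.005, -1.0, 0.003]]
ft_force: [-5.9, 12.5, 3.1]
gripper_width: 0.0004
time_s: 19.68
ee_pos: [0.5556, 0.2635, 0.148]
orientation: [[0.472, -0.0, 0.882], [-0.882, 0.007, 0.472], [-0.007, -1.0, 0.003]]
ft_force: [-7.2, 16.2, 4.1]
gripper_width: 0.0
time_s: 19.92
ee_pos: [0.5561, 0.2626, 0.148]
orientation: [[0.471, -0.001, 0.882], [-0.882, 0.009, 0.471], [-0.008, -1.0, 0.003]]
ft_force: [-9.3, 19.8, 4.6]
gripper_width: 0.0003
side green [ 0.6372 -0.1701] [0.038  0.0415]
side yellow [ 0.566  -0.0342] [0.0353 0.0371]
side blue [ 0.4893 -0.0361] [0.0355 0.0373]
[ 0.5291 -0.1405  0.4851] -0.26493299501594586 [ 0.     -0.0003 -0.0001  0.0005  0.0001 -0.0002]
scene green [ 0.6452 -0.1672] [0.0318 0.0333]
scene yellow [ 0.575  -0.0324] [0.0306 0.0304]
scene blue [ 0.4993 -0.0342] [0.0344 0.0323]
[ 0.538  -0.1382  0.4822] -0.26776211979187303 [-0.0008  0.0006 -0.0002  0.0001  0.0009 -0.0008]
```

View pics/s11z.png

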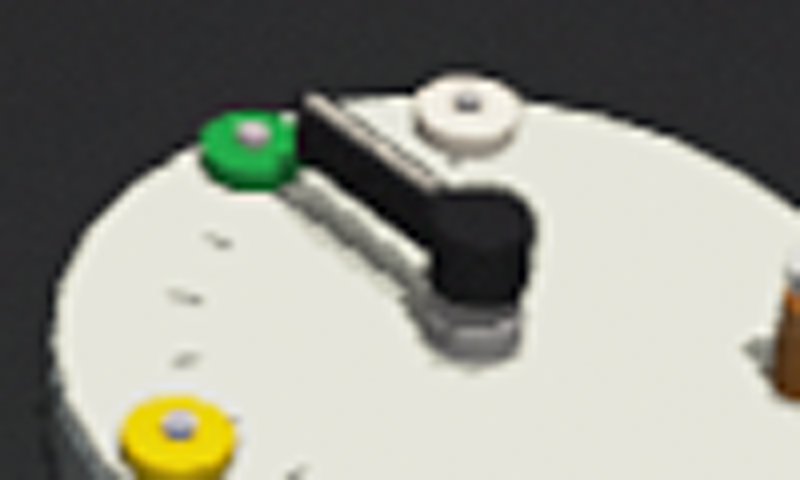

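```bash
python3 - <<'E'
from h import *
p,d,c=load("side",11);ax=np.array([.5291,-.1405])
P=[onz(c,300+a/8-.5,200+b/8-.5,.084)[:2] for a,b in((316,102),(438,185))]
print(P,[np.arctan2(*(q-ax)[::-1]) for q in P],np.arctan2(*(P[0]-P[1])[::-1]),[np.hypot(*(q-ax)) for q in P])
E
python3 -m jog '-15 0 0 0 0 0 255;-20 0 0 0 0 0 255;0 -50 0 0 0 0 255;0 -50 0 0 0 0 255;0 -50 -40 0 0 0 255;0 -50 -40 0 0 0 255;0 0 0 0 0 0 255' 20
python3 look.py wrist 12;python3 look.py side 12;python3 lev.py 12
```

```text
[array([ 0.60980201, -0.16545453]), array([ 0.55397041, -0.15274795])] [np.float64(-0.29989223491549466), np.float64(-0.4576059441094737)] -0.223776046187905 [np.float64(0.08447214311784439), np.float64(0.027722724886112476)]
time_s: 20.8
ee_pos: [0.4718, 0.2517, 0.3488]
orientation: [[0.473, 0.008, 0.881], [-0.881, 0.002, 0.473], [0.002, -1.0, 0.008]]
ft_force: [-0.0, 0.2, 0.0]
gripper_width: 0.0004
[ 357  110   16   82 1154] [0.5472 0.245 ] ang -2.64964891945485 [0.5801 0.2626] [0.5119 0.226 ] 0.01433782222190776
```

View pics/wrist12.png

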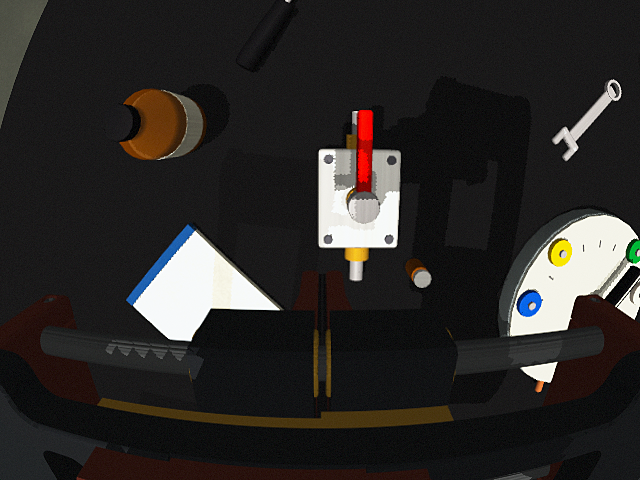

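View pics/side12.png

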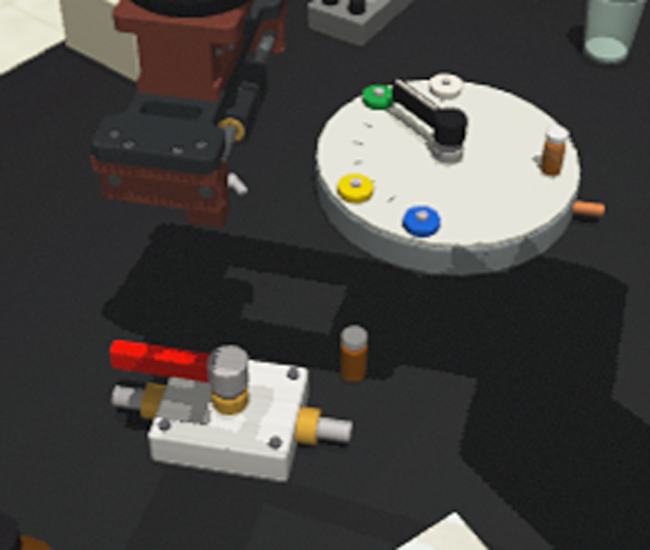

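The lever reads 0.492 rad against the pipe's 0.489, so it is fully open. One more check of the pointer from the scene camera, plus a check that the loose items haven't moved.

```bash
python3 look.py scene 13; python3 - <<'E'
from h import *
p,d,c=load("scene",13);cv2.imwrite("pics/sc13z.png",cv2.resize(p[200:275,235:345,::-1],None,fx=7,fy=7,interpolation=cv2.INTER_CUBIC))
for n,k in(("side",12),("scene",13)):
    a=load(n,0)[0].astype(int);b=load(n,k)[0].astype(int)
    for nm,(A) in {"scene":{"vial_a":(293,195,304,216),"vial_b":(381,247,394,270),"solvent":(495,265,537,333),"beaker":(190,174,218,210),"wrench":(238,290,304,326),"screwdr":(428,332,482,388)},"side":{"vial_a":(396,230,407,251),"vial_b":(314,307,329,334),"solvent":(155,380,215,465),"beaker":(412,168,440,206),"wrench":(240,222,280,262),"screwdr":(120,335,185,395)}}[n].items():
        x=a[A[1]:A[3],A[0]:A[2]].astype(np.float32).mean(2);y=b[A[1]:A[3],A[0]:A[2]].astype(np.float32).mean(2)
        print(n,nm,"shift",np.round(cv2.phaseCorrelate(x,y,cv2.createHanningWindow(x.shape[::-1],cv2.CV_32F)),2))
E
```

```text
Traceback (most recent call last):
ValueError: setting an array element with a sequence. The requested array has an inhomogeneous shape after 1 dimensions. The detected shape was (2,) + inhomogeneous part.
```

View pics/sc13z.png

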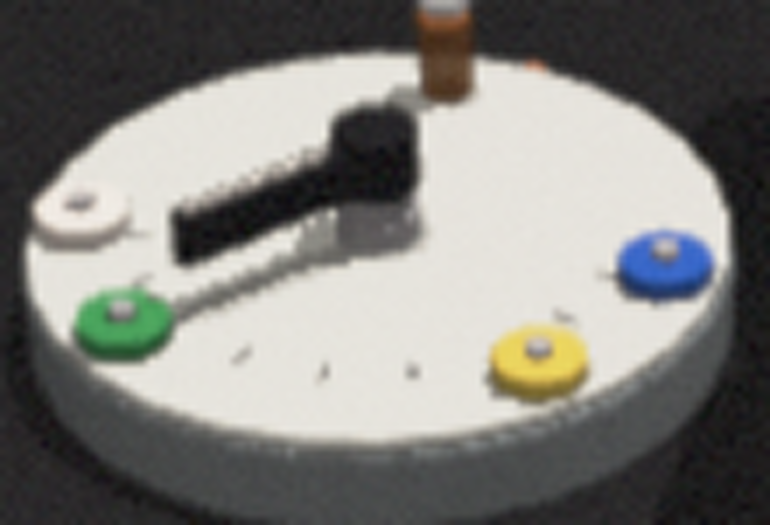

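```bash
python3 -m jog '56 0 -24.5 0 0 0 255;56 0 -24.5 0 0 0 255;56 0 -24.5 0 0 0 255;56 0 -24.5 0 0 0 255;56 0 -24.5 0 0 0 255;56 0 -24.5 0 0 0 255;56 0 -24.5 0 0 0 255;0 0 0 0 0 0 255;0 0 0 0 0 0 255' 20
python3 look.py wrist 14; python3 - <<'E'
from h import *
for n,k in(("side",12),("scene",13)):
    a=load(n,0)[0].astype(int);b=load(n,k)[0].astype(int)
    for nm,(A) in {"scene":{"vial_a":(293,195,304,216),"vial_b":(381,247,394,270),"solvent":(495,265,537,333),"beaker":(190,174,218,210),"wrench":(238,290,304,326),"screwdr":(428,332,482,388)},"side":{"vial_a":(396,230,407,251),"vial_b":(314,307,329,334),"solvent":(155,380,215,465),"beaker":(412,168,440,206),"wrench":(240,222,280,262),"screwdr":(120,335,185,395)}}[n].items():
        x=a[A[1]:A[3],A[0]:A[2]].astype(np.float32).mean(2);y=b[A[1]:A[3],A[0]:A[2]].astype(np.float32).mean(2)
        s,_=cv2.phaseCorrelate(x,y,cv2.createHanningWindow(x.shape[::-1],cv2.CV_32F));print(n,nm,np.round(s,2))
E
```

```text
time_s: 22.08
ee_pos: [0.5056, -0.1747, 0.3424]
orientation: [[0.471, -0.003, 0.882], [-0.882, 0.002, 0.471], [-0.003, -1.0, -0.002]]
ft_force: [-0.3, 0.7, 0.0]
gripper_width: 0.0003
side vial_a [-0.31 -0.11]
side vial_b [0.25 0.92]
side solvent [-0.06  0.05]
side beaker [-0.01  0.02]
side wrench [ 0.54 -0.32]
side screwdr [-0.03 -0.06]
scene vial_a [ 0.17 -0.08]
scene vial_b [0.21 0.15]
scene solvent [0.38 0.13]
scene beaker [ 0.07 -0.2 ]
scene wrench [ 0.05 -0.03]
scene screwdr [0.05 0.04]
```

View pics/wrist14.png

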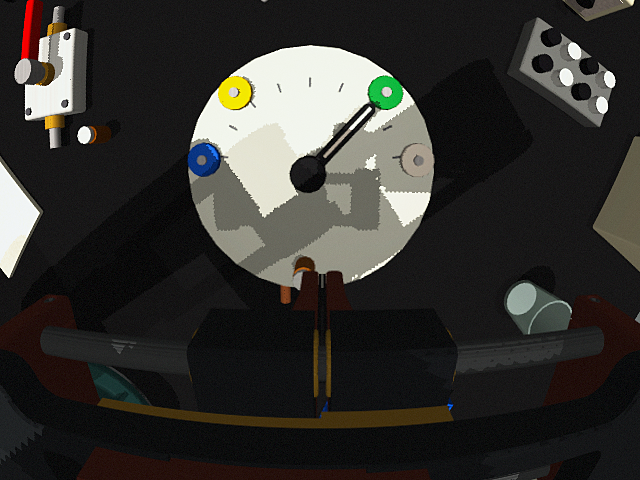

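Best view yet: the pointer runs from hub (308,174) to tip (372,107), straight towards green (385,93), and nothing loose has visibly moved. I'll put a number on it.

```bash
python3 - <<'E'
from h import *
from scipy.optimize import least_squares
np.set_printoptions(precision=4,suppress=True)
p,d,c=loadw(14);M=masks(p);A=[]
for n in("green","yellow","blue"):
    m=cv2.morphologyEx(M[n].astype(np.uint8),cv2.MORPH_CLOSE,np.ones((9,9)));m[300:]=0;N,L,st,ce=cv2.connectedComponentsWithStats(m);i=1+np.argmax(st[1:,4]);w=np.array([wonz(c,b,a,.05) for a,b in np.argwhere(L==i)]);A.append((w.min(0)+w.max(0))/2)
A=np.array(A);B=np.array([-.75,.75,1.45])
r=least_squares(lambda s:(A-s[:2]-.112*np.c_[np.cos(B+s[2]),np.sin(B+s[2])]).ravel(),[.53,-.14,.48]);print(r.x,r.x[2]-.75,r.fun)
# dark pixels of pointer bar + hub
dark=(p.max(2)<50).astype(np.uint8);dark[:,:285]=0;dark[:,385:]=0;dark[:95]=0;dark[200:]=0
m=cv2.morphologyEx(dark,cv2.MORPH_CLOSE,np.ones((9,9)));N,L,st,ce=cv2.connectedComponentsWithStats(m);i=1+np.argmax(st[1:,4]);print(st[i])
w=np.array([(*wonz(c,b,a,.084),b,a) for a,b in np.argwhere(L==i)]);ax=r.x[:2];rr=np.hypot(*(w[:,:2]-ax).T);s=(rr>.035)&(rr<.08);q=w[s][:,:2]
mu=q.mean(0);V=np.linalg.svd(q-mu)[2][0];V*=np.sign(V[0]);print("bar",len(q),"dir",np.arctan2(V[1],V[0]),"from axis",np.arctan2(*(mu-ax)[::-1]),"rmax",rr.max())
h=w[rr<.016];print("hub-ish",h[:,:2].mean(0))
# stripe
lum=p.min(2).astype(int);er=cv2.erode(m*(L==i).astype(np.uint8),np.ones((3,3)))
t=(lum>110)&(er>0);q=np.array([wonz(c,b,a,.084) for a,b in np.argwhere(t)]);mu=q.mean(0);V=np.linalg.svd(q-mu)[2][0];V*=np.sign(V[0])
print("stripe",len(q),"dir",np.arctan2(V[1],V[0]),"from axis",np.arctan2(*(mu-ax)[::-1]))
E
```

```text
[ 0.5329 -0.1455  0.4839] -0.26609092985933674 [-0.0002  0.0004  0.     -0.0004  0.0002 -0.    ]
[ 290  101   91   92 2047]
bar 628 dir -0.25868208524366787 from axis -0.24874075838865292 rmax 0.09066855238127139
hub-ish [ 0.533  -0.1456]
stripe 226 dir -0.25002744942467076 from axis -0.25175695087664735
```

The pointer is at -0.252 and green at -0.266, 0.014 rad short (1.6 mm at the collar). The shut-off is open again, so the selector must not be touched now. The error is small, so I'm handing in.

```bash
python3 -c "
from plant import workorder,telemetry
print(telemetry.read_state()['time_s']);print(workorder.hand_in())"
```

```text
22.125
the job is handed in; nothing more can be done
None
```

I changed the chromatograph over to the green line and handed the job in at 22.1 s. I used only the closed fingertips: shut-off lever closed onto its stop, pointer turned to green, lever opened back onto its stop.

**Shut-off closed:** before I touched the selector, the wrist camera read the lever at 2.068 rad, against 2.06 for square across the pipe. It was pressed against its stop with about 11 N.

**Selector:** in the best overhead view the pointer stands at -0.252 rad and green at -0.266. That is 0.014 rad short, about 1.6 mm at the collar. I left it because correcting it would have meant turning the selector with the shut-off open.

**Shut-off reopened:** the lever reads 0.492 rad against 0.489 for the pipe. It was pressed against its stop with about 22 N.

**Everything else:** the vials, bottle, beaker, wrench and screwdriver shifted less than 1 pixel in both fixed cameras. The largest was vial_b, 0.9 px in the side view and 0.2 px in the scene view. The arm ended raised and clear, reading under 1 N. I did not measure the lift of either handle; every push was level and both looked seated in the pictures.

**What disagreed:**
- **Fixed cameras:** they placed things 6–10 mm apart horizontally, so I worked from the wrist camera.
- **Pointer from the side camera:** it gave anything from -0.22 to -0.46 rad depending on how I read it, so I did not rely on it.
- **Pointer from the earlier wrist view:** it gave -0.254 to -0.271 rad.

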